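Put the brush pot lot back on its taped square

TASK

Viewers have left this saleroom lot scattered. Slide the black brush pot, without lifting it, along the bench until it stands inside the taped square that has the blue lot card, and take the brush out of the white jar and lower it (do not drop it) foot first into the brush pot so that it leans over the rim towards the blue card. Leave the jar and the other lots where they are.

Things in the scene. Friction and masses are not known exactly. Their poses are not given: they have to be found in the camera images.
- pot: Black brush pot, an open straight cylinder with two thin brass bands: 92 mm outside diameter, 92 mm tall, wall 6 mm, floor 8 mm thick (84 mm deep, 80 mm mouth), 0.55 to 0.9 kg. Stands loose on the bench; friction coefficient about 0.5 to 0.7, so pushed higher than 60 mm it may tip. Origin: centre of its underside; z up. Its yaw means nothing.
- spot_blue: Masking-tape square on the bench, 140 mm inside and 164 mm outside, flat, with a blue lot card (45 x 75 mm, flat on the bench) outside one side. Origin: centre of the square at bench height; its x axis points from the centre to the card (card centre at x = 110 mm), z up. It starts empty.
- spot_yellow: The same kind of taped square with a yellow lot card. The skull ornament stands in it. Not to be used.
- jar: White jar with a blue band in which the brush has been left: round, 66 mm outside diameter, 85 mm tall, wall 5 mm, floor 7 mm, loose, 0.5 kg. Origin: centre of its underside. Must stay where it stands.
- brush_grip (a point): Where to grip the brush: on its axis, 155 mm from its foot, just below the black collar. The brush is a straight bamboo handle, 10 mm diameter, 210 mm long in all, 30 g, centre of mass about 97 mm from the foot, with a stiff pale hair tip (13 mm diameter at most). It stands foot down in the jar, leaning about 30 degrees from vertical over its rim. z axis along the brush, foot to tip.
- brush_foot (a point): Centre of the lower end face of the brush; z axis along the brush towards the tip.
- brush_tip (a point): Upper point of the brush's hair, 210 mm from the foot. The black collar below the hair, 12 mm in diameter, runs from 165 to 177 mm from the foot.
- skull: Bone-coloured resin skull ornament in the yellow square, 115 mm long, 91 mm wide, 97 mm tall. Origin: under its middle. Leave alone.
- bowl: Shallow wooden bowl, 170 mm diameter, 60 mm tall. Origin: centre of its underside. Leave alone.
Not all that is in view belongs to the job. There is more than one size of the pot; the job needs the middle-sized.

How it is judged (in metres and radians):
On the way:
1. the brush is lowered into the brush pot while still held: its foot is more than 45 mm below the rim before it is let go (z of brush_foot in the frame of pot below 0.047 m and horizontal distance between brush_foot and pot below 0.045 m and contact force between the fingers and brush above 0.5 N), for 0.05 s.
At the end, for the whole second after the job is handed in: Pot upright on the bench, centre within 24 mm of the blue-card square's centre along each side (foot inside the tape); brush foot within 30 mm of the pot's underside, inside it; brush tip at least 45 mm from the square's centre towards the card and at most 70 mm to either side (x of pot in the frame of spot_blue between -0.024 and 0.024 m and y of pot in the frame of spot_blue between -0.024 and 0.024 m and angle between pot's own z axis and vertical below 0.08 rad and height (world z) of pot below 0.005 m and z of brush_foot in the frame of pot between 0 and 0.03 m and horizontal distance between brush_foot and pot below 0.045 m and x of brush_tip in the frame of spot_blue above 0.045 m and y of brush_tip in the frame of spot_blue between -0.07 and 0.07 m); the robot touches nothing.
It fails at once if the pot is lifted more than 15 mm off the bench or tipped by more than 17 degrees (height (world z) of pot above 0.015 m or angle between pot's own z axis and vertical above 0.3 rad).
It fails at once if the jar is shifted by more than 40 mm or knocked over (distance of jar from where it was at the start of the episode above 0.04 m or angle between jar's own z axis and vertical above 0.4 rad).
It fails at once if the skull or the bowl is shifted by more than 30 mm (distance of any of skull, bowl from where it was at the start of the episode above 0.03 m).
It also fails if it takes over 64 s, if anything falls off the work surface, if the arm or the gripper's body presses on something with over 40 N, if the wrist force passes 120 N, or if a joint passes its speed limit or range.

ROBOT

A 6-joint arm with a two-finger parallel gripper is mounted at the origin on the work surface. World frame = base frame: x ahead of the robot, y to its left, z up, the work surface at z = 0. Lengths are in m, angles in degrees, forces in N, time in s.
With the tool pointing down it reaches from about 0.4 to 0.825 m from the base axis. Payload 7 kg.
Tool frame: the origin (TCP) lies midway between the tips of the shut fingers; the grasp point (between the pads) lies 19 mm behind it; z points along the fingers, y is the direction in which the jaws open and shut (so a half turn about z gives the same grasp; the last joint's range is limited). The gripper opens to 88 mm and grips with 3 to 60 N. Pads are 19 mm wide; open, the fingers measure 130 mm over their backs; the gripper's body (78 mm by 193 mm) begins 47 mm behind the grasp point.
Start: joints at [-56.259, 20.546, 0.682, 0, -70.136, -16.507], TCP at [0.2, -0.645, 0.227] pointing down, gripper open.
Joint ranges: [-176.03, 176.03], [-82.01, 121.73], [-58.28, 71.71], [-173.87, 95.51], [-174.79, -0.11], [-173.66, 173.66]. Speed limits (degrees/s): [136.94, 136.94, 172.46, 180, 180, 180].

INTERFACE

Orientations are given as [roll, pitch, yaw] about the fixed x, y, z axes, in that order (R = Rz(yaw) Ry(pitch) Rx(roll)).
In Python, from plant import sensors, viewer, r gives the robot as it stands. The module is installed in compiled form; this text tells all that it offers.
- The arm moves only by the shell command python3 -m handwheel 'ROWS' [OPENING] [FORCE]. ROWS is JSON, one flat list of numbers, 6 for each row, row after row: the shift along the world's x, y, z in cm, then the turn, a rotation vector about the world's x, y, z in rad. In form: [tx, ty, tz, wx, wy, wz, tx, ty, tz, wx, wy, wz, ...]. A call has 1 to 8 rows; each row is the pose to reach, as a shift and turn from the pose measured when the call began; what a row does not reach only later rows make up. A row lasts 1/10 s, in which the tool goes at most 50 mm and 8.59 degrees, less where a joint would pass 70% of its speed; a pose out of reach is approached as far as the arm can. A call with a gripper value outside its range is refused whole. OPENING is the closure in counts, from 0 (fully open) to 255 (shut), set as the call begins (- or left out, the last holds). The fingers move at their own pace and stop on an object; FORCE is the grip in N (left out, the last holds). Time passes only in rows, so rows that repeat a pose let the fingers close. It gives the time, the measured TCP pose, the force and the opening at its end, in the units of the state.
- sensors.get_state(): the state, without advancing time (a new reading comes with each control period).
- viewer.capture(name): name is "scene" or "top" or "wrist"; returns a dict with "img" (384x512x3 uint8, red, green, blue), "camera_matrix" (3x3 intrinsics, pixels), "camera_from_world" (4x4, takes a point from world to camera coordinates); the wrist camera has in their place "mount" (4x4, takes a point from camera to tool coordinates, whose origin is the TCP and whose axes are the flange's). Camera axes: x right, y down, z forward; pixel columns grow to the right and rows downward; lengths in m; the calibration is good to about 2 mm. The wrist camera is an equidistant fisheye: a pixel r from the principal point sees the ray r / f radians off the axis. A picture is of the moment at which its call begins: read the wrist's pose just before it. There is no depth.
- r.close_job(): hands the job in, once; it reports no verdict.
The state is a dict: "time_s": time; "joints": joint angles; "qd": joint speeds; "joint_torque": joint torques, N m; "tcp_pos": TCP position; "eef_rot": TCP orientation; "contact_force": force on the tool from outside, world axes, zero at the start; "moment": the same for the moment, N m; "gripper_width": finger opening in m.
Only numpy, scipy, OpenCV 4.12 (cv2) and the standard library are available. Lean on these libraries where they do the work, as an engineer would, in place of code of your own. Each camera call takes 0.05 s, during which the arm holds its last target.

## Working session

There is one attempt and no reset: what is moved stays moved. The work goes in short steps, Python scripts to look and compute and a shell command to move; the robot and the scene stay as the last step left them, time stands still between calls to the robot, and variables do not carry over. Pictures are saved under pics/ and viewed, and the job is handed in when it is done.

```bash
mkdir -p pics
python3 - <<'E'
from plant import sensors, viewer, r
import cv2,numpy as np
s=sensors.get_state(); print(s)
for n in ["scene","top","wrist"]:
    c=viewer.capture(n); cv2.imwrite(f"pics/{n}0.png",c["img"][:,:,::-1])
    print(n,{k:np.round(v,4).tolist() for k,v in c.items() if k!="img"})
E
```

```text
{'time_s': 0.0, 'joints': array([-5.62572813e+01,  2.05896059e+01,  6.31633245e-01, -2.18582006e-02,
       -7.01359290e+01, -1.65067485e+01]), 'qd': array([-0.05829128, -0.08736738, -0.1204058 , -0.04351402,  0.09639033,
       -0.05212889]), 'joint_torque': array([ 7.56708178e-04, -5.82724249e+01,  2.93054527e+01,  6.99665576e+00,
        7.05490995e-03, -1.89223783e-04]), 'tcp_pos': array([ 0.19983062, -0.64420228,  0.22562162]), 'eef_rot': array([ 1.79904130e+02, -6.98176147e-03, -1.62771468e+02]), 'contact_force': array([ 1.01001007,  0.25403368, -0.3504096 ]), 'moment': array([-0.03686407, -0.02981623,  0.0104826 ]), 'gripper_width': 0.08728320640443248}
scene {'camera_matrix': [[428.7377, 0.0, 258.3788], [0.0, 428.7377, 190.2706], [0.0, 0.0, 1.0]], 'camera_from_world': [[-0.8045, 0.5939, -0.0055, 0.3759], [0.4234, 0.5669, -0.7067, -0.0683], [-0.4166, -0.5709, -0.7075, 1.4481], [0.0, 0.0, 0.0, 1.0]]}
top {'camera_matrix': [[388.1944, 0.0, 262.9083], [0.0, 388.1944, 195.7112], [0.0, 0.0, 1.0]], 'camera_from_world': [[0.0162, -0.9999, 0.0054, -0.0283], [-0.9898, -0.0168, -0.1416, 0.4604], [0.1416, -0.0031, -0.9899, 0.9573], [0.0, 0.0, 0.0, 1.0]]}
wrist {'camera_matrix': [[297.3186, 0.0, 257.3954], [0.0, 297.3186, 190.2747], [0.0, 0.0, 1.0]], 'mount': [[-0.0001, -0.9693, -0.246, 0.0668], [1.0, -0.0001, -0.0, 0.0008], [-0.0, -0.246, 0.9693, -0.1587], [0.0, 0.0, 0.0, 1.0]]}
```

View pics/scene0.png

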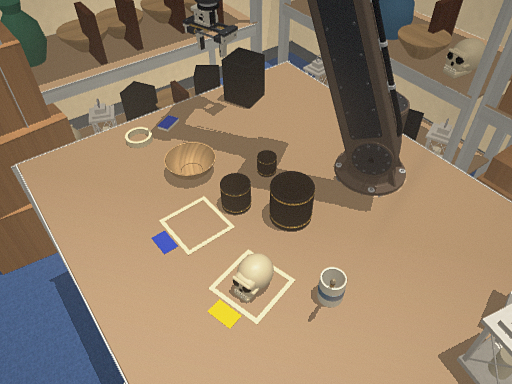

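View pics/top0.png

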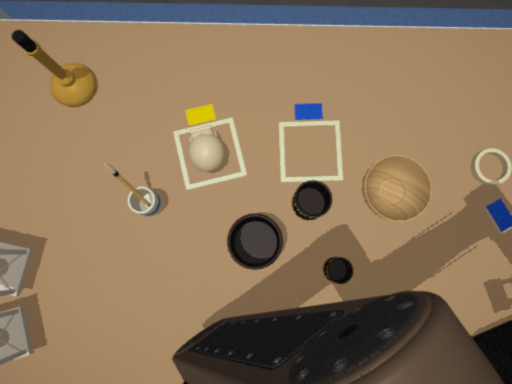

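View pics/wrist0.png

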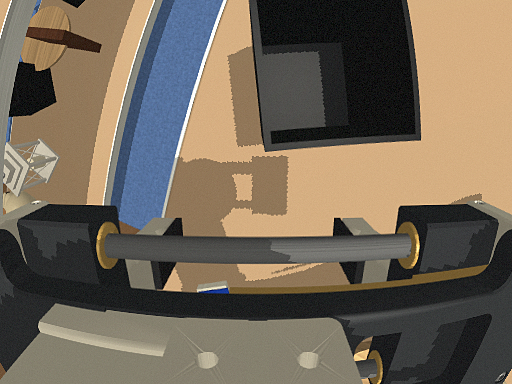

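Candidates for the pot (top image): middle-sized (312,200), large (255,240), small (338,270). Candidates for the square: taped square with blue card (310,151), yellow one with the skull (209,152), loose blue card (499,214) without a square. I choose the pot at (312,200) and the square at (310,151), and check them in a crop.

```bash
cat > h.py <<'E'
import numpy as np,cv2
from plant import sensors, viewer, r
def cap(n,save=None):
    c=viewer.capture(n)
    if save: cv2.imwrite(f"pics/{save}.png",c["img"][:,:,::-1])
    return c
def back(c,uv,z):
    K=c["camera_matrix"];T=c["camera_from_world"];R=T[:3,:3];o=-R.T@T[:3,3]
    d=R.T@np.linalg.inv(K)@np.array([uv[0],uv[1],1.]);t=(z-o[2])/d[2];return o+t*d
def proj(c,p):
    T=c["camera_from_world"];q=T[:3,:3]@np.array(p)+T[:3,3];q=c["camera_matrix"]@q;return q[:2]/q[2]
def crop(c,x0,y0,x1,y1,k,name):
    cv2.imwrite(f"pics/{name}.png",cv2.resize(c["img"][y0:y1,x0:x1,::-1],None,fx=k,fy=k,interpolation=cv2.INTER_CUBIC))
E
python3 - <<'E'
from h import *
c=cap("top");crop(c,270,95,370,225,4,"pcrop");crop(c,95,150,175,225,7,"jcrop")
s=cap("scene");crop(s,290,250,370,330,7,"jscrop");crop(s,140,140,330,260,4,"pscrop")
for uv in [(312,200)]: print(back(c,uv,.092),back(c,uv,0.0))
for uv in [(312,183),(312,219),(292.5,200),(331,200)]: print(back(c,uv,.092))
for uv in [(282,124),(339,123),(341,179),(283,180),(309,111)]: print(uv,back(c,uv,0))
E
```

```text
[ 0.4439924  -0.13816151  0.092     ] [ 0.45632009 -0.15020675  0.        ]
[ 0.48531272 -0.13823184  0.092     ]
[ 0.3984186  -0.13808393  0.092     ]
[ 0.44320163 -0.0914565   0.092     ]
[ 0.44476332 -0.18369374  0.092     ]
(282, 124) [ 0.6625724  -0.06926681  0.        ]
(339, 123) [ 0.66817542 -0.22381779  0.        ]
(341, 179) [ 0.51387292 -0.22734823  0.        ]
(283, 180) [ 0.5085229  -0.07334432  0.        ]
(309, 111) [ 0.70062475 -0.14245009  0.        ]
```

View pics/pcrop.png

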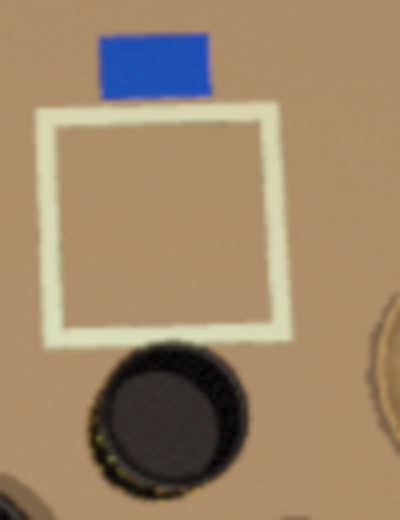

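View pics/jcrop.png

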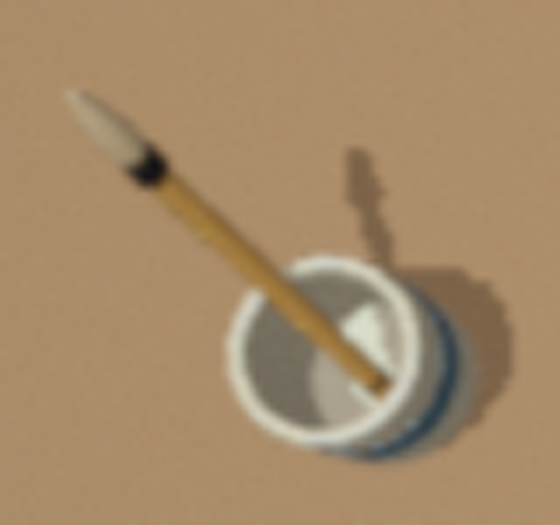

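View pics/jscrop.png

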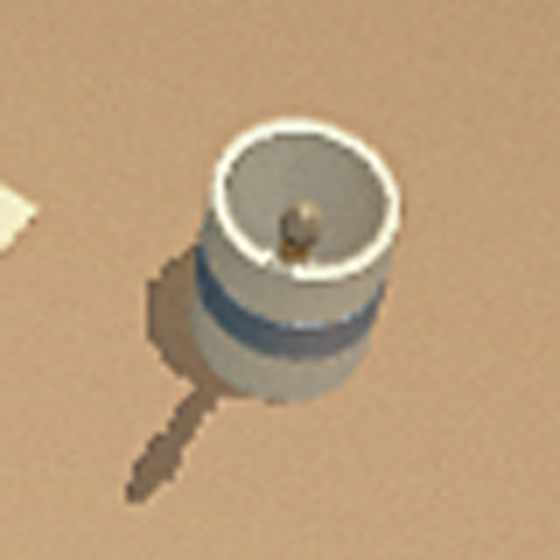

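View pics/pscrop.png

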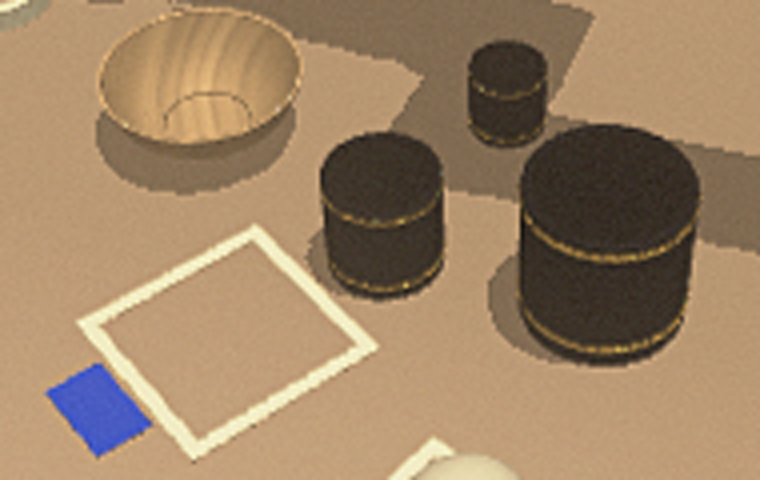

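The crops show the middle pot at top (312,199), touching the tape square's near side. The blue card is at (309,111). The jar's rim is at (142,199), with the brush tip at (105,163) and its foot at (149,205). In the scene view the brush points almost straight at the camera, tip (333,280).

Run:
```python
from h import *
c=cap("top");s=cap("scene")
def tri(a,b):
    P=[x["camera_matrix"]@x["camera_from_world"][:3] for x in (c,s)]
    X=cv2.triangulatePoints(P[0],P[1],np.array(a,float),np.array(b,float))[:,0];X=X[:3]/X[3]
    print("tri",X, proj(c,X)-a, proj(s,X)-b); return X
tip=tri((105.1,163.1),(333.3,280.3))
foot=back(c,(149,204.9),.010);print("foot",foot)
d=tip-foot;print("len",np.linalg.norm(d),"lean",np.degrees(np.arccos(d[2]/np.linalg.norm(d))),"az",np.degrees(np.arctan2(d[1],d[0])))
col=back(c,(95+150/7,150+165/7),.010+.171*.866);print("collar ctr",col)
print("jar",back(c,(95+323/7,150+350/7),.085))
print("jar scene rim", back(s,(290+307/7,250+198/7),.085))
pc=back(c,(312.9,199),.092);print("pot",pc)
print("pot scene rim",back(s,(140+382/4,140+180/4),.092), back(s,(140+383/4,140+178/4),.092))
cor=np.array([back(c,(270+a/4,95+b/4),0)[:2] for a,b in [(35,110),(277,102),(293,340),(45,348)]])
cs=np.array([back(s,(140+a/4,140+b/4),0)[:2] for a,b in [(254,225),(76,322),(196,460),(379,347)]])
print(cor,cor.mean(0));print(cs,cs.mean(0))
k=back(c,(270+155/4,95+66/4),0)[:2];k2=back(s,(140+99/4,140+411/4),0)[:2];print("card",k,k2)
for n,uv,z in [("bigpot",(255,240),.12),("bowl",(398,188),.06),("skull",(208,152),.09)]: print(n,back(c,uv,z))
```

```text
tri [0.50381877 0.32210783 0.19016892] [ 0.03324923 -0.03313456] [ 0.03919817 -0.00022443]
foot [0.43497248 0.27466819 0.01      ]
len 0.1986231876487602 lean 24.893868452342264 az 34.569403776190015
collar ctr [0.48739172 0.3083634  0.158086  ]
jar [0.43796393 0.2723763  0.085     ]
jar scene rim [0.44134246 0.27594818 0.085     ]
pot [ 0.44644524 -0.14032265  0.092     ]
pot scene rim [ 0.45389081 -0.13123515  0.092     ] [ 0.45210201 -0.13254513  0.092     ]
[[ 0.66663069 -0.06042027]
 [ 0.67523326 -0.22457843]
 [ 0.51127701 -0.23329319]
 [ 0.50305789 -0.06875389]] [ 0.58904971 -0.14676144]
[[ 0.51455594 -0.23013018]
 [ 0.67548526 -0.22295098]
 [ 0.66698967 -0.05717939]
 [ 0.50593241 -0.0659037 ]] [ 0.59074082 -0.14404106]
card [ 0.69919285 -0.14176832] [ 0.70129464 -0.13671206]
bigpot [ 0.34578715 -0.00395537  0.12      ]
bowl [ 0.48207227 -0.35680752  0.06      ]
skull [0.55806676 0.1151898  0.09      ]
```

Run:
```python
from h import *
from scipy.optimize import least_squares
c=cap("top");s=cap("scene")
o=[95,150]
pts=np.array([(150,165),(200,213),(250,262),(300,310),(378,381)])/7+o
tp=np.array([71,92])/7+o; ts=np.array([333.3,280.3])
def geo(p):
    f=np.array([p[0],p[1],.0095]);th,az=p[2:];d=np.array([np.sin(th)*np.cos(az),np.sin(th)*np.sin(az),np.cos(th)]);return f,d
def res(p):
    f,d=geo(p);a=proj(c,f);b=proj(c,f+.21*d);n=np.array([-(b-a)[1],(b-a)[0]]);n/=np.linalg.norm(n)
    return np.r_[(pts-a)@n, b-tp, proj(s,f+.21*d)-ts, proj(c,f+.171*d)-pts[0]]
q=least_squares(res,[.42,.26,.52,.65]);f,d=geo(q.x)
print(q.x,np.degrees(q.x[2:]),q.fun.round(2));print("grip",f+.155*d,"tip",f+.21*d,"d",d)
print(np.linalg.norm(f[:2]-[.4385,.273]))
```

```text
[0.41852455 0.25541405 0.54013739 0.66297759] [30.94759297 37.98581775] [ 0.11  0.05 -0.12 -0.18  0.12  0.19  0.06 -0.    0.03 -0.19 -0.03]
grip [0.48134851 0.30447247 0.1424339 ] tip [0.50364089 0.3218803  0.18960399] d [0.4053159  0.31650595 0.85763803]
0.026613612951516718
```

```bash
python3 -m handwheel '[24.7,50.7,-2,0,0,1.27,24.7,50.7,-2,0,0,1.27,24.7,50.7,-2,0,0,1.27,24.7,50.7,-2,0,0,1.27,24.7,50.7,-2,0,0,1.27,24.7,50.7,-2,0,0,1.27,24.7,50.7,-2,0,0,1.27,24.7,50.7,-2,0,0,1.27]' 226 20
```

```text
time_s: 1.25
tcp_pos: [0.3756, -0.2835, 0.2127]
eef_rot: [-179.9, -0.0, -93.7]
contact_force: [1.1, -0.4, -0.3]
gripper_width: 0.0293
```

```bash
python3 -m handwheel '[7.1,14.6,-1,0,0,0.065,7.1,14.6,-1,0,0,0.065,7.1,14.6,-1,0,0,0.065,7.1,14.6,-1,0,0,0.065,7.1,14.6,-1,0,0,0.065,7.1,14.6,-1,0,0,0.065]'
python3 - <<'E'
from h import *
print(sensors.get_state()["tcp_pos"]); cap("wrist","w1");cap("scene","s1");c=cap("top","t1")
E
```

```text
time_s: 1.85
tcp_pos: [0.4465, -0.1375, 0.2028]
eef_rot: [-179.9, -0.0, -89.9]
contact_force: [0.2, -0.4, -0.5]
gripper_width: 0.0098
[ 0.4464612  -0.13745537  0.20275065]
```

View pics/w1.png

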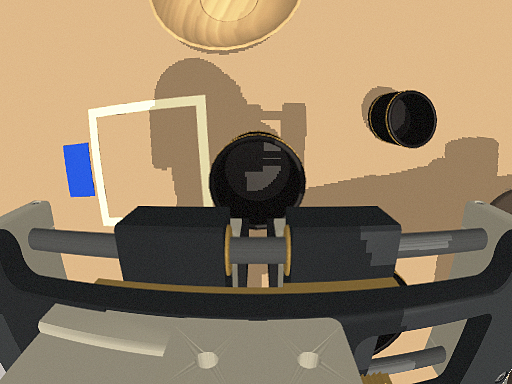

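View pics/s1.png

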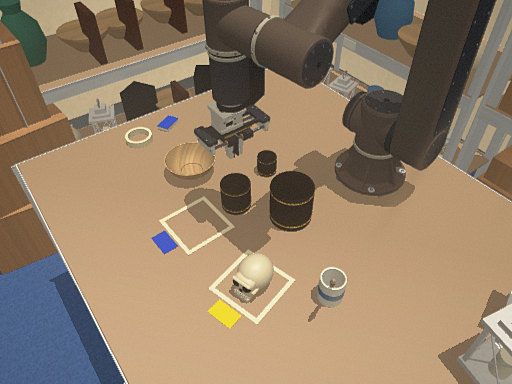

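The wrist image shows the pot mouth from u 210 to 305, top edge at v≈133, in line with the fingers (u≈258). I'll work out its centre from that.

```bash
cat >> h.py <<'E'
from scipy.spatial.transform import Rotation as Ro
def wback(c,uv,z,st):
    K=c["camera_matrix"];x=(uv[0]-K[0,2])/K[0,0];y=(uv[1]-K[1,2])/K[1,1];r_=np.hypot(x,y)
    d=np.array([np.sin(r_)*x/max(r_,1e-9),np.sin(r_)*y/max(r_,1e-9),np.cos(r_)])
    M=c["mount"];R=Ro.from_euler("xyz",st["eef_rot"],degrees=True).as_matrix()
    o=R@M[:3,3]+st["tcp_pos"];d=R@M[:3,:3]@d;return o+(z-o[2])/d[2]*d
E
python3 - <<'E'
from h import *
st=sensors.get_state();c=cap("wrist");crop(c,190,110,330,240,5,"w1c")
for uv in [(210,181),(305,181),(258,133)]: print(wback(c,uv,.092,st))
for uv in [(92,98),(206,96)]: print(wback(c,uv,0,st))
E
```

```text
[ 0.48954269 -0.1444015   0.092     ]
[ 0.40061495 -0.14437952  0.092     ]
[ 0.44460535 -0.18874945  0.092     ]
[ 0.66614502 -0.2393083   0.        ]
[ 0.5074269  -0.22983328  0.        ]
```

View pics/w1c.png

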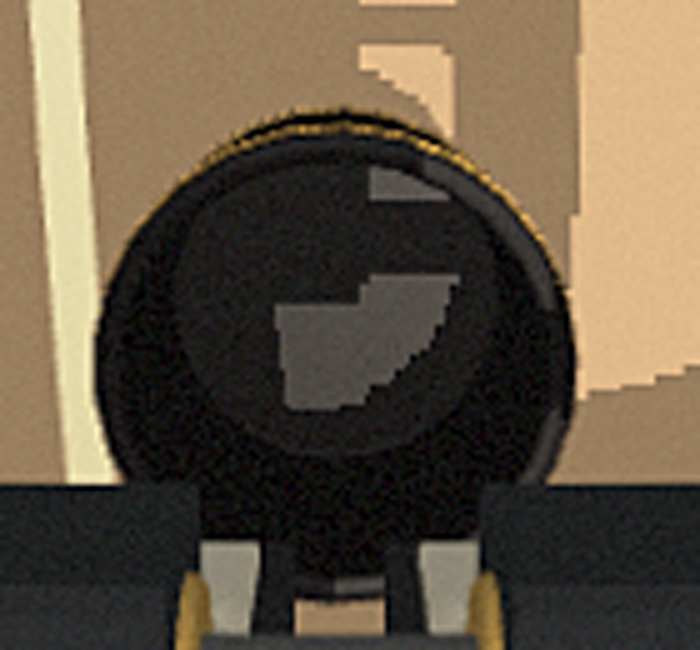

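Pot centre is about (0.446,-0.140), in agreement with the top view. Going down inside the mouth.

```bash
python3 -m handwheel '[0,-0.2,-5,0,0,0,0,-0.2,-9,0,0,0,0,-0.2,-12,0,0,0,0,-0.2,-14.5,0,0,0,0,-0.2,-15.9,0,0,0,0,-0.2,-15.9,0,0,0]'
```

```text
time_s: 2.65
tcp_pos: [0.4443, -0.1414, 0.042]
eef_rot: [179.8, -0.0, -90.1]
contact_force: [0.1, 0.3, 0.2]
gripper_width: 0.0102
```

```bash
python3 -m handwheel '[1,0,0,0,0,0,1.8,0,0,0,0,0,2.6,0,0,0,0,0,3.4,-0.1,0,0,0,0,4.2,-0.1,0,0,0,0,5,-0.1,0,0,0,0,5.8,-0.1,0,0,0,0,6.6,-0.2,0,0,0,0]'
python3 - <<'E'
from h import *
cap("scene","s2");cap("top","t2")
E
```

```text
time_s: 3.45
tcp_pos: [0.5097, -0.1435, 0.0421]
eef_rot: [179.7, -0.0, -90.2]
contact_force: [-6.1, -0.1, 2.7]
gripper_width: 0.0101
```

View pics/s2.png

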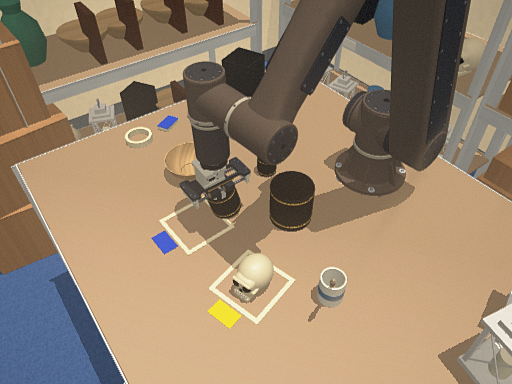

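The pot slides upright, now at scene (225,197), over the near tape. I'll carry on.

```bash
python3 -m handwheel '[1.2,0,0,0,0,0,2.4,0,0,0,0,0,3.6,0,0,0,0,0,4.8,0,0,0,0,0,6,0,0,0,0,0,7,-0.1,0,0,0,0,8,-0.1,0,0,0,0,8.6,-0.1,0,0,0,0]'
python3 -m handwheel '[0.7,-0.1,0,0,0,0,0.7,-0.1,0,0,0,0,-0.6,0,0,0,0,0,-0.6,0,5,0,0,0,-0.6,0,9,0,0,0,-1,0,13,0,0,0,-2,0,16,0,0,0,-6,0,16,0,0,0]'
python3 - <<'E'
from h import *
st=sensors.get_state();c=cap("wrist","w3");s=cap("scene","s3");t=cap("top","t3");crop(s,130,130,270,270,5,"s3c")
E
```

```text
time_s: 4.35
tcp_pos: [0.5971, -0.1446, 0.0422]
eef_rot: [179.7, -0.1, -90.1]
contact_force: [-5.9, 0.1, 3.1]
gripper_width: 0.0099
time_s: 5.15
tcp_pos: [0.5427, -0.1448, 0.2074]
eef_rot: [-179.6, -0.1, -90.1]
contact_force: [-0.5, 0.8, -0.8]
gripper_width: 0.0098
```

View pics/w3.png

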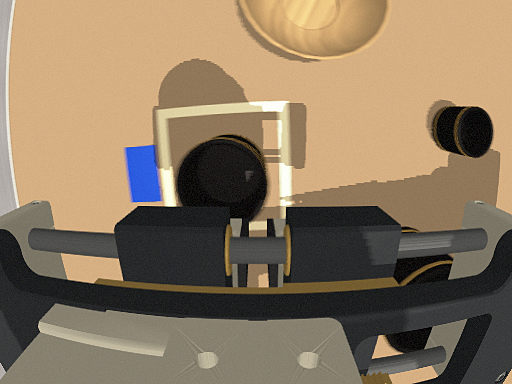

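View pics/s3c.png

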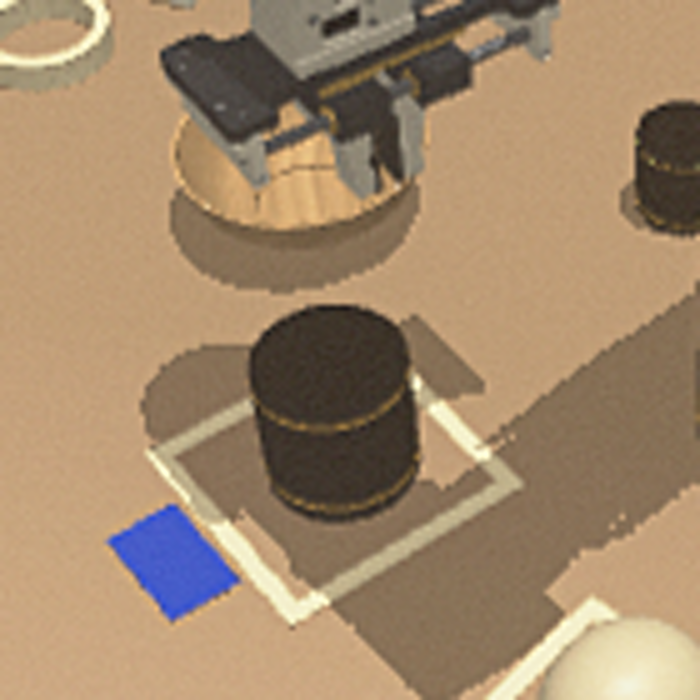

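View pics/t3.png

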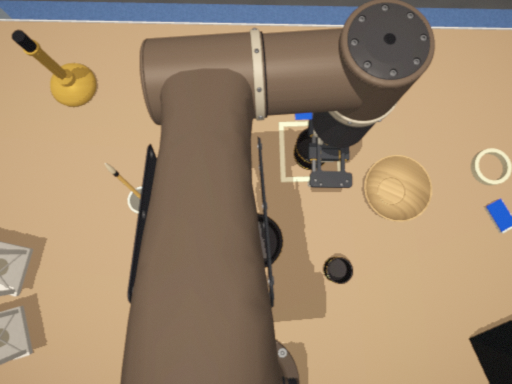

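The wrist view shows the pot mouth at u 177–268, v≈181. The tape's inner edges are at u≈172 and 280, and the blue card is at (141,173). The pot stands inside the square.

Run:
```python
from h import *
st=sensors.get_state();c=cap("wrist")
for uv in [(177,181),(267.5,181),(222,136)]: print(wback(c,uv,.092,st))
s=cap("scene")
print("base", back(s,(130+345/5,130+520/5),0), [proj(s,(x,-.144,0)) for x in (.57,.59)])
# silhouettes: predicted rim left/right/bottom in scene
for pc in [(.58,-.144),(.588,-.144),(.588,-.140)]:
    a=np.linspace(0,6.28,200); R=np.array([proj(s,(pc[0]+.046*np.cos(t),pc[1]+.046*np.sin(t),.092)) for t in a]);B=np.array([proj(s,(pc[0]+.046*np.cos(t),pc[1]+.046*np.sin(t),0)) for t in a])
    print(pc,(R.min(0)-130)*5,(R.max(0)-130)*5,(B.min(0)-130)*5,(B.max(0)-130)*5)
```

```text
[ 0.61230596 -0.15058669  0.092     ]
[ 0.52610719 -0.15015238  0.092     ]
[ 0.567678   -0.19235813  0.092     ]
base [ 0.60551872 -0.10562709  0.        ] [array([202.60403031, 220.55879239]), array([196.8720069, 223.5812199])]
(0.58, -0.144) [251.0538066  297.95422284] [413.0278329  414.90690966] [271.70606896 403.60956414] [425.41194517 519.96989536]
(0.588, -0.144) [238.64000897 303.74038158] [401.12095574 421.33785937] [259.97652832 409.37712427] [414.13888352 526.34620844]
(0.588, -0.14) [242.07623444 307.63172796] [404.84302451 425.66909767] [263.27599294 413.25930773] [417.69562938 530.6437656 ]
```

The pot is about 10–13 mm short of the centre in x (estimates 0.569–0.580 against 0.590). Another small push.

```bash
python3 -m handwheel '[4.4,0,-1,0,0,0,4.4,0,-6,0,0,0,4.4,0,-10,0,0,0,4.4,0,-14,0,0,0,4.4,0,-16.4,0,0,0,5.4,0,-16.4,0,0,0,6.2,0,-16.4,0,0,0,6.8,0,-16.4,0,0,0]'
python3 -m handwheel '[0.4,0,0,0,0,0,0.4,0,0,0,0,0,-1,0,0,0,0,0,-1,0,5,0,0,0,-1,0,10,0,0,0,-1.5,0,15,0,0,0,-6,0,16,0,0,0,-6,0,16,0,0,0]'
python3 - <<'E'
from h import *
st=sensors.get_state();c=cap("wrist","w4");s=cap("scene","s4");crop(s,130,130,270,270,5,"s4c");crop(c,130,80,320,230,4,"w4c")
E
```

```text
time_s: 6.2
tcp_pos: [0.6073, -0.1447, 0.0399]
eef_rot: [179.9, -0.1, -90.1]
contact_force: [-3.6, -0.2, -1.2]
gripper_width: 0.0101
time_s: 7.0
tcp_pos: [0.5462, -0.1446, 0.2049]
eef_rot: [-179.6, -0.0, -90.1]
contact_force: [1.1, 0.1, -1.1]
gripper_width: 0.0098
```

View pics/w4c.png

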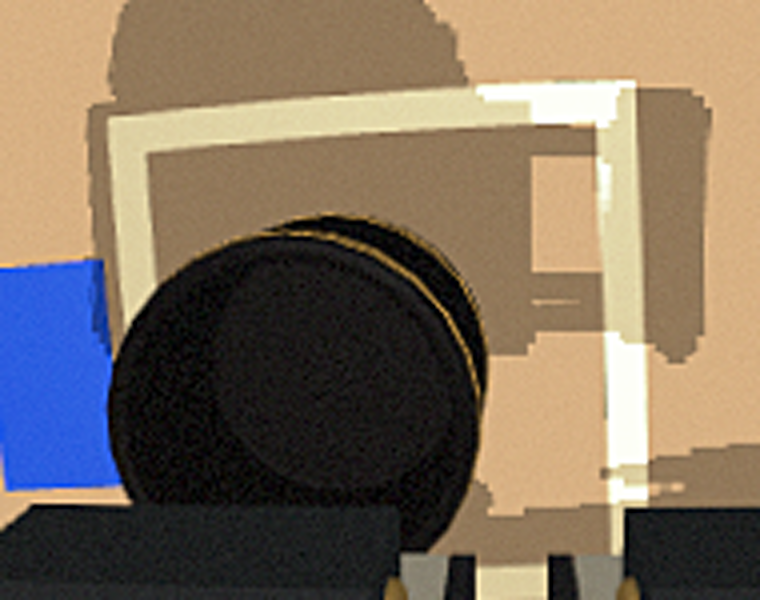

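View pics/s4c.png

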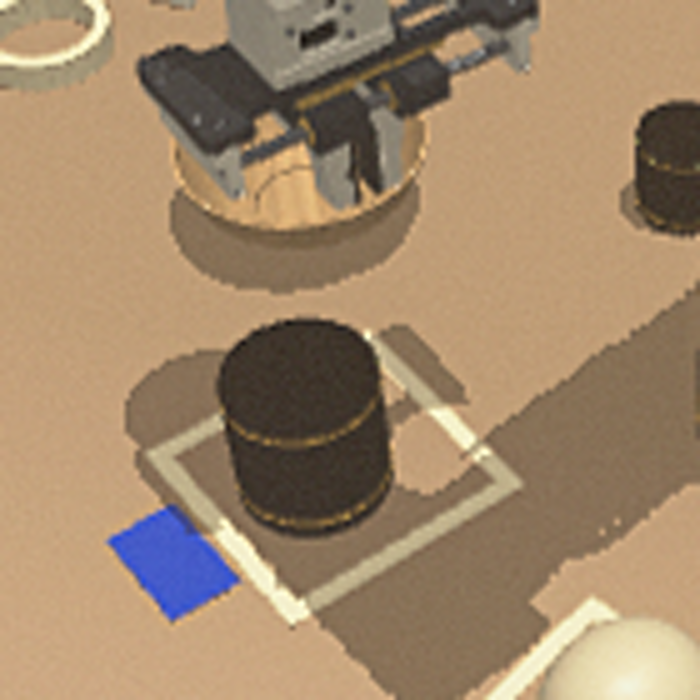

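Run:
```python
from h import *
st=sensors.get_state();c=cap("wrist");s=cap("scene")
w=lambda a,b:(130+a/4,80+b/4)
for uv in [w(109,400),w(481,400),w(300,238)]: print(wback(c,uv,.092,st))
for uv in [w(109,120),w(633,82),w(648,500)]: print("tape outer",wback(c,uv,0,st))
for pc in [(.592,-.144),(.60,-.144),(.604,-.144),(.60,-.140)]:
    a=np.linspace(0,6.28,200); R=np.array([proj(s,(pc[0]+.046*np.cos(t),pc[1]+.046*np.sin(t),.092)) for t in a]);B=np.array([proj(s,(pc[0]+.046*np.cos(t),pc[1]+.046*np.sin(t),0)) for t in a])
    print(pc,(R.min(0)-130)*5,(R.max(0)-130)*5,(B.min(0)-130)*5,(B.max(0)-130)*5)
```

```text
[ 0.64387678 -0.15202865  0.092     ]
[ 0.55396481 -0.15156427  0.092     ]
[ 0.59513789 -0.18961904  0.092     ]
tape outer [ 0.67258682 -0.22188893  0.        ]
tape outer [ 0.51050738 -0.22971364  0.        ]
tape outer [ 0.50369326 -0.09904854  0.        ]
(0.592, -0.144) [232.40756633 306.64502003] [395.14314584 424.5668855 ] [254.08884971 412.2718565 ] [408.48044635 529.54710217]
(0.6, -0.144) [219.89124202 312.47756946] [383.13844989 431.05223122] [242.2673769  418.08336429] [397.11947476 535.97453411]
(0.604, -0.144) [213.60721865 315.40554268] [377.11142938 434.30862781] [236.33346213 421.00019586] [391.41682564 539.20114089]
(0.6, -0.14) [223.30626344 316.40055242] [386.84204225 435.42060109] [245.54804735 421.99552428] [400.65975536 540.30698964]
```

Both views put the pot at about (0.600,-0.144), against a square centre of (0.590,-0.145). That is 10 mm off, within the 24 mm tolerance. Next, the approach to the brush.

```bash
cat >> h.py <<'E'
def toolR(az,tilt):  # fingers point down and towards azimuth az by tilt; tool x towards -az
    az,tilt=np.radians([az,tilt]);h=np.array([np.cos(az),np.sin(az),0]);z=np.sin(tilt)*h-np.cos(tilt)*np.array([0,0,1])
    y=np.cross([0,0,1.],h); x=np.cross(y,z); return np.c_[x,y,z]
def delta(p,R):
    st=sensors.get_state();R0=Ro.from_euler("xyz",st["eef_rot"],degrees=True).as_matrix()
    print("shift cm",((p-st["tcp_pos"])*100).round(2),"rot",Ro.from_matrix(R@R0.T).as_rotvec().round(3),"joints",st["joints"].round(0),"tcp",st["tcp_pos"].round(4))
E
python3 - <<'E'
from h import *
g=np.array([.4813,.3045,.1424]);R=toolR(38,20);print(R)
t=g+.019*R[:,2];print(t)
delta(t-.09*R[:,2],R);delta(t,R)
E
```

```text
[[-0.74048789 -0.61566148  0.26951555]
 [-0.57853255  0.78801075  0.21056863]
 [-0.34202014  0.         -0.93969262]]
[0.4864208  0.3085008  0.12454584]
shift cm [-8.6  43.42  0.86] rot [ 0.326 -0.158 -0.896] joints [  5.  11. -15.   0. -63.  -5.] tcp [ 0.5481 -0.1446  0.2005]
shift cm [-6.17 45.31 -7.6 ] rot [ 0.326 -0.158 -0.896] joints [  5.  11. -15.   0. -63.  -5.] tcp [ 0.5481 -0.1446  0.2005]
```

```bash
python3 -m handwheel '[-1,5,5,0,0,0,-3,15,6,0.33,-0.16,-0.9,-5,25,6,0.33,-0.16,-0.9,-7,35,6,0.33,-0.16,-0.9,-8.6,43.4,4,0.33,-0.16,-0.9,-8.6,43.4,4,0.33,-0.16,-0.9,-8.6,43.4,3,0.33,-0.16,-0.9,-8.6,43.4,3,0.33,-0.16,-0.9]' 120 20
python3 - <<'E'
from h import *
g=np.array([.4813,.3045,.1424]);R=toolR(38,20);t=g+.019*R[:,2]
delta(t-.09*R[:,2],R)
E
```

```text
time_s: 8.0
tcp_pos: [0.4845, 0.187, 0.2411]
eef_rot: [-179.2, 19.0, -139.0]
contact_force: [0.9, 0.6, -0.1]
gripper_width: 0.0467
shift cm [-2.24 10.26 -3.19] rot [ 0.021 -0.006 -0.048] joints [ 44.  -6. -32.   3. -45. -95.] tcp [0.4845 0.187  0.2411]
```

```bash
python3 -m handwheel '[-2.2,10.3,-1,0.02,-0.006,-0.05,-2.2,10.3,-3.2,0.02,-0.006,-0.05,-2.2,10.3,-3.2,0.02,-0.006,-0.05,-2.2,10.3,-3.2,0.02,-0.006,-0.05,-2.2,10.3,-3.2,0.02,-0.006,-0.05]'
python3 - <<'E'
from h import *
st=sensors.get_state()
cap("wrist","w5");cap("scene","s5")
g=np.array([.4813,.3045,.1424]);R=toolR(38,20);t=g+.019*R[:,2]
delta(t,R)
E
```

```text
time_s: 8.5
tcp_pos: [0.4626, 0.2904, 0.2085]
eef_rot: [-179.9, 19.9, -142.0]
contact_force: [-0.2, -0.1, 0.0]
gripper_width: 0.0465
shift cm [ 2.33  1.88 -8.47] rot [0.001 0.    0.003] joints [  57.   -3.  -38.   11.  -37. -117.] tcp [0.4631 0.2897 0.2093]
```

View pics/w5.png

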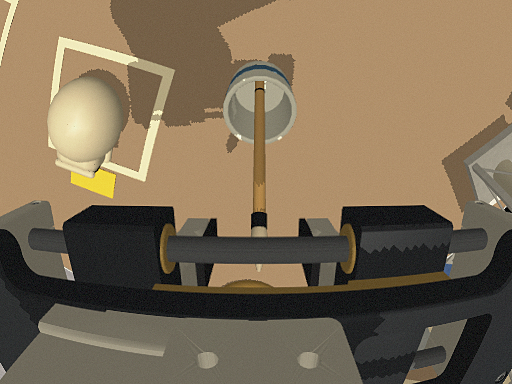

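View pics/s5.png

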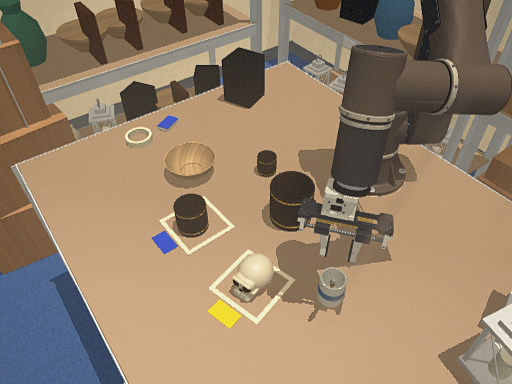

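The brush lies centred between the fingers in the wrist view (u≈259, fingers at about 200 and 318) and in line with the tool's plane. Closing in.

```bash
python3 -m handwheel '[0.8,0.6,-3,0,0,0,1.6,1.3,-6,0,0,0,2.2,1.8,-7.8,0,0,0,2.3,1.9,-8.5,0,0,0,2.3,1.9,-8.5,0,0,0,2.3,1.9,-8.5,0,0,0]'
python3 - <<'E'
from h import *
cap("wrist","w6");s=cap("scene");crop(s,270,200,400,320,5,"s6c")
E
```

```text
time_s: 9.2
tcp_pos: [0.4866, 0.3085, 0.1254]
eef_rot: [-180.0, 20.1, -142.2]
contact_force: [-0.1, -0.2, -0.3]
gripper_width: 0.0465
```

View pics/w6.png

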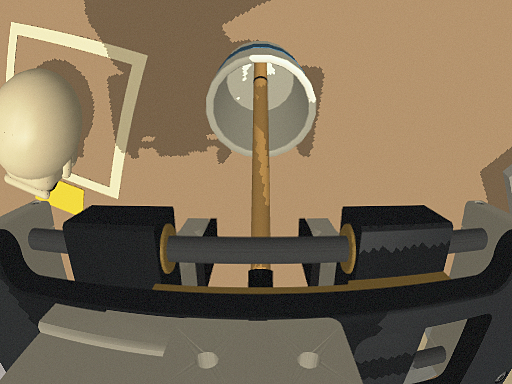

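View pics/s6c.png

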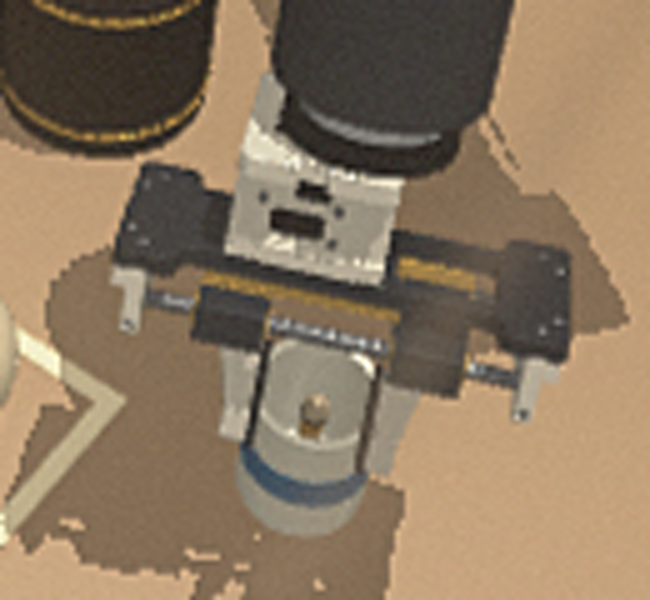

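The brush is between the pads, with the black collar at wrist (260,280), just beyond them. Closing.

```bash
python3 -m handwheel '[0,0,0,0,0,0,0,0,0,0,0,0,0,0,0,0,0,0,0,0,0,0,0,0,0,0,0,0,0,0,0,0,0,0,0,0]' 255 20
python3 -m handwheel '[0,0,1,0,0,0,0,0,3,0,0,0,0,0,5,0,0,0,0,0,8,0,0,0,0,0,11,0,0,0,0,0,14,0,0,0,0,0,17,0,0,0,0,0,17,0,0,0]'
python3 - <<'E'
from h import *
cap("wrist","w7");s=cap("scene","s7")
E
```

```text
time_s: 9.9
tcp_pos: [0.4865, 0.309, 0.1257]
eef_rot: [-180.0, 20.1, -142.2]
contact_force: [-0.2, -0.1, 0.0]
gripper_width: 0.0094
time_s: 10.7
tcp_pos: [0.4879, 0.3105, 0.3008]
eef_rot: [180.0, 20.5, -142.2]
contact_force: [0.0, -0.2, -0.8]
gripper_width: 0.0096
```

View pics/w7.png

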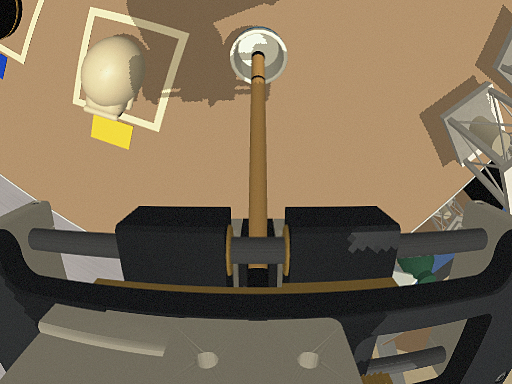

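View pics/s7.png

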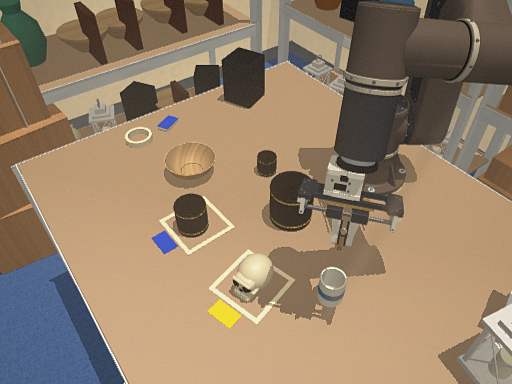

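The brush is held: its foot shows in the wrist view at about (258,55), clear of the jar, which has not moved. I'll measure its angle in the hand.

```bash
cat >> h.py <<'E'
def wproj(c,pt): # tool coords -> pixel
    M=np.linalg.inv(c["mount"]);q=M[:3,:3]@np.array(pt)+M[:3,3];th=np.arctan2(np.hypot(q[0],q[1]),q[2]);n=q[:2]/np.hypot(q[0],q[1])
    K=c["camera_matrix"];return np.array([K[0,2]+K[0,0]*th*n[0],K[1,2]+K[1,1]*th*n[1]])
E
python3 - <<'E'
from h import *
st=sensors.get_state();c=cap("wrist");crop(c,220,20,300,120,6,"w7c")
for a in (45,48,51,54,57):
  for L in (.150,.155,.16):
    a_=np.radians(a);print(a,L,wproj(c,(L*np.sin(a_),0,-.019+L*np.cos(a_))).round(1))
E
```

```text
45 0.15 [256.1  68.6]
45 0.155 [256.1  65.1]
45 0.16 [256.2  61.8]
48 0.15 [256.1  61. ]
48 0.155 [256.1  57.3]
48 0.16 [256.1  53.8]
51 0.15 [256.1  53.4]
51 0.155 [256.1  49.6]
51 0.16 [256.1  45.8]
54 0.15 [256.   45.8]
54 0.155 [256.   41.8]
54 0.16 [256.1  37.8]
57 0.15 [256.   38.2]
57 0.155 [256.  34.]
57 0.16 [256.   29.8]
```

View pics/w7c.png

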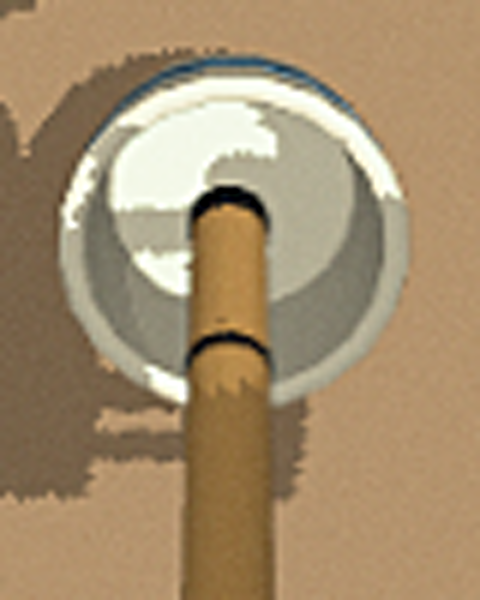

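```bash
cat >> h.py <<'E'
def place(fx,z,az=3,tilt=10,pot=(.600,-.144),al=50,L=.154):
    R=toolR(az,tilt);a=np.radians(al);o=R@np.array([L*np.sin(a),0,-.019+L*np.cos(a)])
    h=np.radians(az);f=np.array([pot[0]+fx*np.cos(h),pot[1]+fx*np.sin(h),z]);delta(f-o,R);return f-o
E
python3 - <<'E'
from h import *
print(place(-.028,.15)); print(place(-.030,.012))
E
```

```text
shift cm [ 18.81 -44.88  -4.57] rot [-0.062  0.167 -0.606] joints [  56.   -3.  -25.    8.  -49. -113.] tcp [0.4861 0.3087 0.295 ]
[ 0.6741868  -0.14011203  0.2492595 ]
shift cm [ 18.61 -44.89 -18.37] rot [-0.062  0.167 -0.606] joints [  56.   -3.  -25.    8.  -49. -113.] tcp [0.4861 0.3087 0.295 ]
[ 0.67218954 -0.14021671  0.1112595 ]
```

```bash
python3 -m handwheel '[2,-4.5,0,-0.01,0.03,-0.1,4,-9,0,-0.02,0.06,-0.2,6,-13.5,0,-0.02,0.08,-0.3,8,-18,0,-0.03,0.1,-0.4,10,-22.5,0,-0.05,0.13,-0.5,12,-27,0,-0.06,0.167,-0.606,14,-32,0,-0.06,0.167,-0.606,16,-37,0,-0.06,0.167,-0.606]'
python3 - <<'E'
from h import *
place(-.028,.15)
E
```

```text
time_s: 11.65
tcp_pos: [0.6434, -0.056, 0.2927]
eef_rot: [179.9, 9.9, -177.0]
contact_force: [0.3, 0.6, -0.1]
gripper_width: 0.0093
shift cm [ 3.08 -8.41 -4.35] rot [-0.001 -0.002  0.   ] joints [  13.   10.   -7.    2.  -64. -101.] tcp [ 0.6434 -0.056   0.2927]
```

```bash
python3 -m handwheel '[1.5,-4,0,0,0,0,3.1,-8.4,-2,0,0,0,3.1,-8.4,-4.3,0,0,0,3.1,-8.4,-4.3,0,0,0,3.1,-8.4,-4.3,0,0,0]'
python3 - <<'E'
from h import *
place(-.028,.15)
c=cap("wrist","w8");s=cap("scene");crop(s,110,90,270,250,4,"s8c")
a=np.radians(50);L=.154;print(wproj(c,(L*np.sin(a),0,-.019+L*np.cos(a))))
E
```

```text
time_s: 12.15
tcp_pos: [0.6738, -0.14, 0.2485]
eef_rot: [179.9, 9.7, -177.0]
contact_force: [0.9, 0.7, 0.4]
gripper_width: 0.0095
shift cm [ 0.03 -0.01  0.07] rot [-0.001 -0.005  0.   ] joints [  5.  16.  -4.   0. -60. -92.] tcp [ 0.6738 -0.14    0.2485]
[256.73741561  53.61751754]
```

View pics/w8.png

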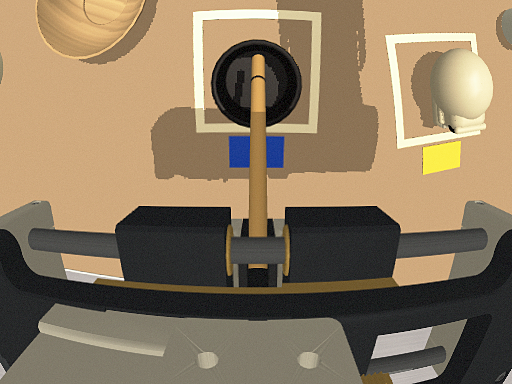

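View pics/s8c.png

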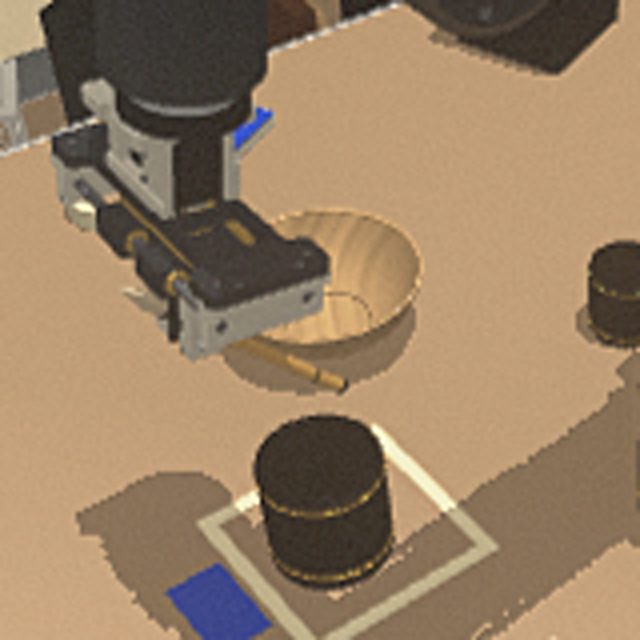

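The wrist view now shows the whole pot mouth (u 211–302, v 39–128) with the brush foot at (258,55) over it and the blue card at (257,152) on the lean side. Re-measuring the pot and the square from here.

Run:
```python
from h import *
st=sensors.get_state();c=cap("wrist")
for uv in [(211,84),(302,84),(257,39),(257,128)]: print(wback(c,uv,.092,st))
q=[wback(c,uv,0,st)[:2] for uv in [(194,11),(321,13),(318,132),(196,132)]];print(np.array(q),np.mean(q,0));print(wback(c,(257,152),0,st))
```

```text
[ 0.60292982 -0.18928033  0.092     ]
[ 0.59811409 -0.09753187  0.092     ]
[ 0.55531371 -0.14529176  0.092     ]
[ 0.64719526 -0.14041898  0.092     ]
[[ 0.5101939  -0.22915963]
 [ 0.5042048  -0.06527243]
 [ 0.66701567 -0.0553828 ]
 [ 0.6758759  -0.22295719]] [ 0.58932257 -0.14319301]
[ 0.70107878 -0.13759837  0.        ]
```

Pot (0.601,-0.143) and square (0.589,-0.143), so the earlier figures hold. Lowering.

```bash
python3 -m handwheel '[0,0,-3,0,0,0,0,0,-6,0,0,0,0,0,-8,0,0,0,0,0,-10,0,0,0,0,0,-11.5,0,0,0,0,0,-12.5,0,0,0,0,0,-12.5,0,0,0]'
python3 -m handwheel '[0,0,-0.4,0,0,0,0,0,-0.8,0,0,0,0,0,-0.8,0,0,0,0,0,-0.8,0,0,0]'
python3 - <<'E'
from h import *
place(-.030,.0115)
c=cap("wrist","w9");s=cap("scene");crop(s,110,90,270,250,4,"s9c")
E
```

```text
time_s: 13.0
tcp_pos: [0.6746, -0.1383, 0.1259]
eef_rot: [179.9, 9.9, -176.9]
contact_force: [0.4, -0.2, -0.2]
gripper_width: 0.0094
time_s: 13.4
tcp_pos: [0.6741, -0.1383, 0.1178]
eef_rot: [179.9, 9.9, -176.9]
contact_force: [-1.8, -0.4, -0.3]
gripper_width: 0.0095
shift cm [-0.19 -0.19 -0.71] rot [-0.001 -0.002 -0.002] joints [  5.  21. -14.   0. -45. -92.] tcp [ 0.6741 -0.1383  0.1178]
```

View pics/w9.png

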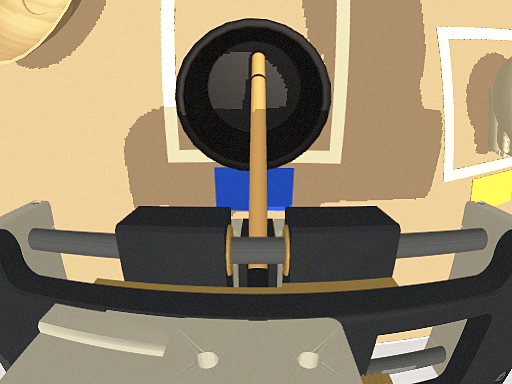

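View pics/s9c.png

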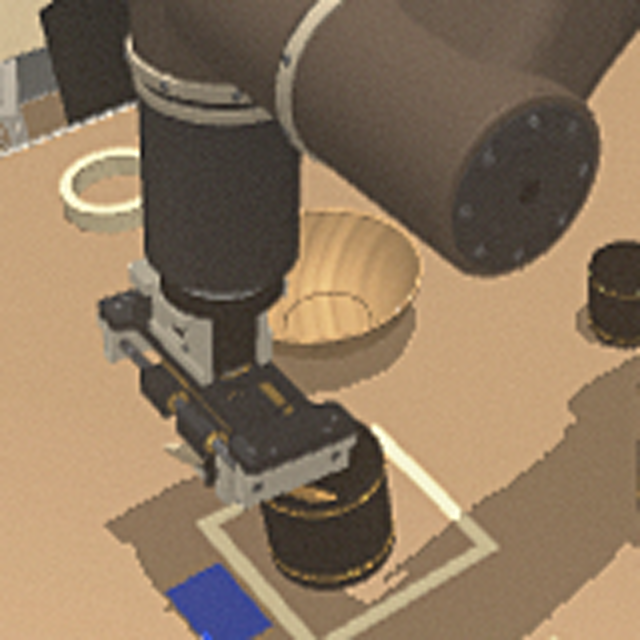

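The foot is well inside (wrist (258,57)). The -1.8 N in x suggests the shaft has reached the far rim, so I'll lower the last bit while backing off in x.

```bash
python3 -m handwheel '[-0.5,-0.2,0,0,0,0,-0.5,-0.2,-0.3,0,0,0,-0.5,-0.2,-0.5,0,0,0,-0.5,-0.2,-0.5,0,0,0]'
python3 -m handwheel '[0,0,-0.2,0,0,0,0,0,-0.2,0,0,0]'
python3 - <<'E'
from h import *
place(-.030,.0115)
E
```

```text
time_s: 13.9
tcp_pos: [0.669, -0.1404, 0.1125]
eef_rot: [179.9, 9.9, -176.9]
contact_force: [-0.3, 0.5, -0.5]
gripper_width: 0.0094
time_s: 14.1
tcp_pos: [0.6688, -0.1405, 0.1104]
eef_rot: [179.9, 9.8, -176.9]
contact_force: [-2.5, -0.3, 2.5]
gripper_width: 0.0094
shift cm [0.34 0.03 0.03] rot [-0.001 -0.003 -0.002] joints [  5.  21. -15.   0. -43. -92.] tcp [ 0.6688 -0.1405  0.1104]
```

The floor is reached (fz +2.5 N). Opening and withdrawing.

```bash
python3 -m handwheel '[0,0,0,0,0,0,0,0,0,0,0,0,0,0,0,0,0,0,0,0,0,0,0,0]' 130 20
python3 -m handwheel '[-0.3,0,1.5,0,0,0,-0.6,0,4,0,0,0,-1.2,0,7,0,0,0,-2,0,11,0,0,0,-4,0,15,0,0,0,-8,0,16,0,0,0,-8,0,16,0,0,0]'
python3 - <<'E'
from h import *
c=cap("wrist","w10");s=cap("scene");crop(s,110,90,270,250,4,"s10c")
E
```

```text
time_s: 14.5
tcp_pos: [0.6689, -0.1404, 0.1104]
eef_rot: [179.9, 9.8, -176.9]
contact_force: [-0.7, -0.3, 0.1]
gripper_width: 0.0359
time_s: 15.2
tcp_pos: [0.5866, -0.1406, 0.2754]
eef_rot: [179.9, 10.2, -176.9]
contact_force: [0.3, 0.2, -0.6]
gripper_width: 0.0428
```

View pics/w10.png

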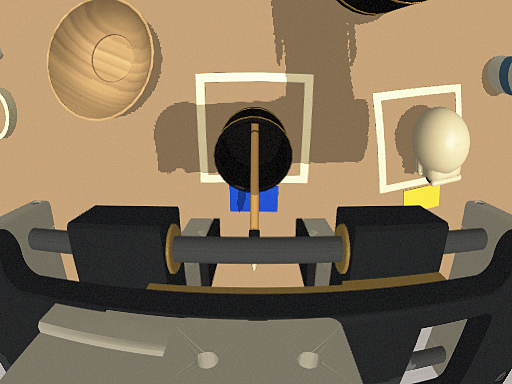

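View pics/s10c.png

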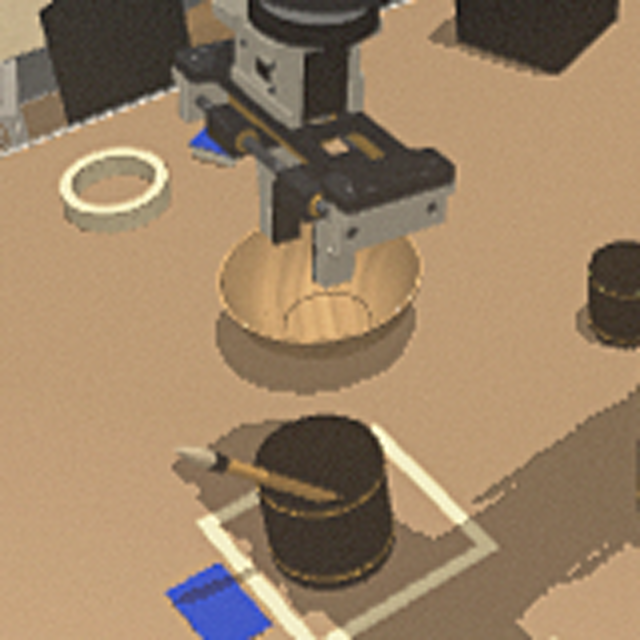

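The brush rests in the pot with its tip out over the card side (scene crop (195,458)). The fingers are clear. I'll move the arm aside so the top camera can check the final state.

```bash
python3 -m handwheel '[-3,-4,2,0,0,0,-6,-8,2,0,0,0,-9,-12,2,0,0,0,-12,-16,2,0,0,0,-16,-20,2,0,0,0,-20,-25,2,0,0,0,-24,-30,2,0,0,0,-28,-35,2,0,0,0]'
python3 -m handwheel '[-5,-5,0,0,0,0,-8,-10,0,0,0,0,-8,-14,0,0,0,0,-8,-14,0,0,0,0]'
python3 - <<'E'
from h import *
t=cap("top","t11");s=cap("scene","s11");crop(t,260,60,380,220,4,"t11c");crop(s,110,150,260,270,5,"s11c")
E
```

```text
time_s: 16.1
tcp_pos: [0.3407, -0.4505, 0.2926]
eef_rot: [179.9, 10.0, -176.9]
contact_force: [1.6, -1.1, -0.3]
gripper_width: 0.0429
time_s: 16.5
tcp_pos: [0.2586, -0.5944, 0.2907]
eef_rot: [179.8, 9.9, -177.1]
contact_force: [0.8, 1.2, -1.8]
gripper_width: 0.0431
```

View pics/t11.png

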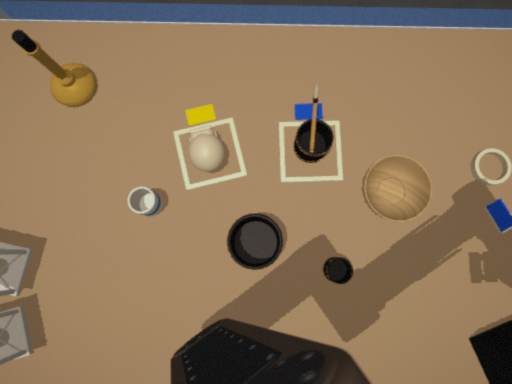

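View pics/t11c.png

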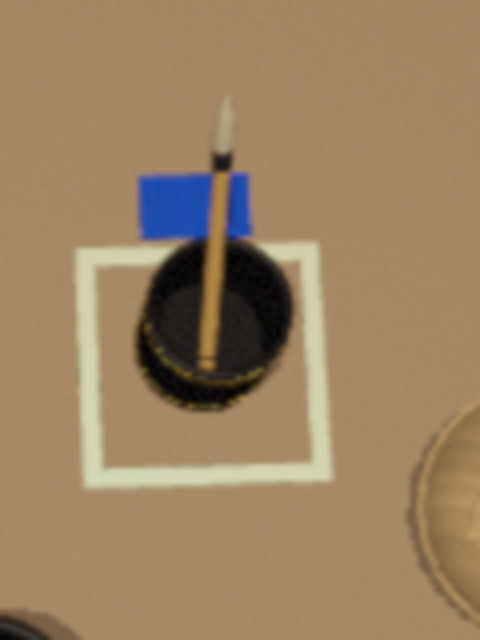

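View pics/s11c.png

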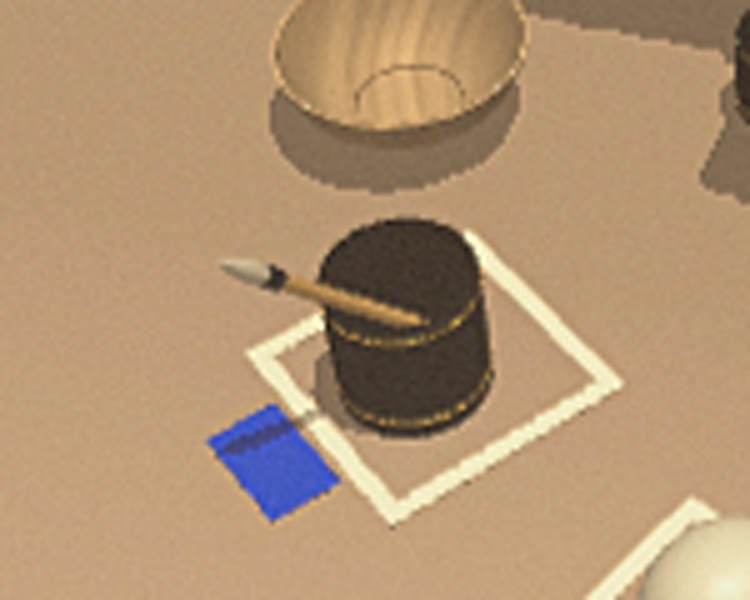

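Run:
```python
from h import *
c=cap("top");s=cap("scene")
print("pot",back(c,(260+219/4,60+308/4),.092))
P=[x["camera_matrix"]@x["camera_from_world"][:3] for x in (c,s)]
X=cv2.triangulatePoints(P[0],P[1],np.array([260+228/4,60+97/4]),np.array([110+220/5,150+265/5.]))[:,0];X=X[:3]/X[3];print("tip",X)
f=back(c,(260+207/4,60+366/4),.011);print("foot",f,np.linalg.norm(X-f),sensors.get_state()["qd"].round(2))
```

```text
pot [ 0.59989542 -0.1451718   0.092     ]
tip [ 0.7023356  -0.13985392  0.16528721]
foot [ 0.5846013  -0.14832398  0.011     ] 0.19426181178339652 [ 1.33 -1.8  -0.88  0.05  0.01 -0.12]
```

```bash
python3 -m handwheel '[0,0,0,0,0,0,0,0,0,0,0,0,0,0,0,0,0,0,0,0,0,0,0,0,0,0,0,0,0,0]'
python3 -c "
from plant import r
r.close_job()"
```

```text
time_s: 17.2
tcp_pos: [0.2608, -0.5905, 0.2916]
eef_rot: [179.8, 10.0, -176.9]
contact_force: [-1.2, -0.6, -0.1]
gripper_width: 0.0429
the job is handed in; nothing more can be done
```

The job is handed in, at about 17 s on the clock, and no verdict was reported. I slid the middle-sized pot into the blue-card square with the fingers inside its mouth, in two pushes. I then took the brush from the jar and lowered it foot first until it met the pot's floor. I let go there and moved the arm clear.

- **Pot:** it stands upright at about (0.600, -0.145). The square's centre is at about (0.590, -0.145), so the pot is about 10 mm towards the card; the limit is 24 mm.
- **Brush:** it leans over the rim towards the card. The tip is about 112 mm from the square's centre in that direction and almost in line with it.
- **Other lots:** the jar, skull and bowl look unmoved in the last top picture.

**Disagreements:**
- After the first push the wrist view put the pot at x = 0.569 and the scene view at 0.580. The second push then moved it about 20 mm where I meant 10. The later readings agree within about 1 mm.
- The foot's position measured from the top picture makes the brush only 194 mm long instead of 210. I think the near rim hides the foot. That it is on the floor rests on the 2.5 N felt there and on where the hand was when it let go.

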